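Find the softest casing cushion with a push gauge and load it

TASK

Find the softest of the three casing cushions and load it for bonding: take the push gauge from its stand and press its pin squarely into the middle of each cushion, first left, then middle, then right as the robot faces them, holding about 10 N (7 to 13, never over 18) for half a second each time. Put the gauge back home in its stand, let go of it, and then stand the brass weight upright, without dropping it, on the middle of the cushion whose face sank clearly farthest, so that the weight rests on the rubber face. Leave all the cushions in their seats and do not disturb the other things on the bench.

Things in the scene. Friction and masses are not known exactly. Their poses are not given: they have to be found in the camera images.
- cushion_a: casing cushion A: an upright white plastic ring, 44 mm outside diameter, 36 mm high, with a flat round dark rubber face of 32 mm diameter, level with the ring's top, carried on a hidden spring (up to 14 mm of travel). The three cushions look alike, weigh about 0.1 kg, and only the springs differ: one is clearly softer (1 N per mm) than the other two (3 to 5 N per mm); which stands where is unknown. Origin: centre of its underside; z is up its axis.
- cushion_a_top (a point): centre of the top rim of cushion A, on its axis, 36 mm above its underside (it does not move with the face)
- cushion_a_face (a joint): how far the rubber face of cushion A has sunk into its ring: 0 = level with the top, 0.014 m = as deep as it goes
- cushion_b: casing cushion B: an upright white plastic ring, 44 mm outside diameter, 36 mm high, with a flat round dark rubber face of 32 mm diameter, level with the ring's top, carried on a hidden spring (up to 14 mm of travel). The three cushions look alike, weigh about 0.1 kg, and only the springs differ: one is clearly softer (1 N per mm) than the other two (3 to 5 N per mm); which stands where is unknown. Origin: centre of its underside; z is up its axis.
- cushion_b_top (a point): centre of the top rim of cushion B, on its axis, 36 mm above its underside (it does not move with the face)
- cushion_b_face (a joint): how far the rubber face of cushion B has sunk into its ring: 0 = level with the top, 0.014 m = as deep as it goes
- cushion_c: casing cushion C: an upright white plastic ring, 44 mm outside diameter, 36 mm high, with a flat round dark rubber face of 32 mm diameter, level with the ring's top, carried on a hidden spring (up to 14 mm of travel). The three cushions look alike, weigh about 0.1 kg, and only the springs differ: one is clearly softer (1 N per mm) than the other two (3 to 5 N per mm); which stands where is unknown. Origin: centre of its underside; z is up its axis.
- cushion_c_top (a point): centre of the top rim of cushion C, on its axis, 36 mm above its underside (it does not move with the face)
- cushion_c_face (a joint): how far the rubber face of cushion C has sunk into its ring: 0 = level with the top, 0.014 m = as deep as it goes
- seat_left (a point): centre of the floor of the left seat of the rack (at the rack's +y end, on the robot's left). The rack is a fixed aluminium plate, 90 x 290 x 12 mm, with three round seats, 50 mm in diameter, 4 mm deep, 90 mm apart in a row along its y axis; seat floors are 8 mm above the bench, so the tops of cushions stand 44 mm above the bench
- seat_middle (a point): centre of the floor of the middle seat of the rack (in the middle). The rack is a fixed aluminium plate, 90 x 290 x 12 mm, with three round seats, 50 mm in diameter, 4 mm deep, 90 mm apart in a row along its y axis; seat floors are 8 mm above the bench, so the tops of cushions stand 44 mm above the bench
- seat_right (a point): centre of the floor of the right seat of the rack (at the rack's -y end, on the robot's right). The rack is a fixed aluminium plate, 90 x 290 x 12 mm, with three round seats, 50 mm in diameter, 4 mm deep, 90 mm apart in a row along its y axis; seat floors are 8 mm above the bench, so the tops of cushions stand 44 mm above the bench
- gauge: hand push gauge, loose, about 0.17 kg, upright in its stand, total 110 mm tall. From the top: round black grip, 26 mm diameter, 46 mm long, with a 2 mm steel cap; steel flange, 46 mm diameter, 6 mm thick; steel barrel, 28 mm diameter, 36 mm long, tapered at its end; sprung pin, 8 mm diameter, standing 20 mm out of the barrel. Origin: on the axis at the flange's underside, 56 mm above the pin's tip; z is up the axis. Fingertips may rest on the flange while pressing.
- gauge_grip (a point): middle of the gauge's black grip, on the axis, 29 mm above the flange's underside, 85 mm above the tip of the pin when out; the place to grasp it, across 26 mm
- gauge_tip (a point): tip of the gauge's pin, at the lower end (it moves with the pin)
- gauge_pin (a joint): how far the pin is pushed into the barrel: 0 = out, 0.009 m = fully in. The pin spring is 2 N per mm: 5 mm in is 10 N. A dark ring on the pin, 14 mm above its tip, lies 5 mm below the end of the barrel when the pin is out and goes into it at about 10 N
- stand: fixed grey plastic block, 80 x 80 x 65 mm, with an upright hole of 36 mm diameter right through its middle, in which the gauge stands, its flange resting on the block's top. Origin: centre of its underside
- stand_mouth (a point): centre of the mouth of the stand's hole, on its top face, 65 mm above the bench; the gauge's origin lies here when it is home
- weight: plain brass weight, 0.55 kg, loose, standing upright on the bench, round, 68 mm high: a foot of 22 mm diameter and 12 mm high, which goes into a cushion's ring (34 mm inside), widening to a body of 36 mm diameter from 18 mm up to the top. Origin: centre of its underside; z is up its axis
- weight_center (a point): centre of the weight, on its axis, 34 mm above its underside; the place to grasp it, across 36 mm
- loupe: black eye loupe, 34 mm diameter, 30 mm high, a bystander; origin at its underside
- pot: small clear jar with metal lid, 48 mm diameter, 45 mm high, a bystander; origin at its underside
- driver: small screwdriver, 120 mm long, lying, a bystander; origin at its underside, x along it
Not all that is in view belongs to the job. Leave any red look-alike of the gauge alone.

How it is judged:
On the way, in this order (a step that is already met when the one before it is completed fails the run):
1. the gauge's pin is pressed into the cushion in the left seat, within 10 mm of the seat's centre, with 7 to 13 N, for 0.3 s (horizontal distance between gauge_tip and seat_left below 0.01 m and (contact force between gauge and cushion_a between 7 and 13 N or contact force between gauge and cushion_b between 7 and 13 N or contact force between gauge and cushion_c between 7 and 13 N)), for 0.3 s.
2. the gauge's pin is pressed into the cushion in the middle seat, within 10 mm of the seat's centre, with 7 to 13 N, for 0.3 s (horizontal distance between gauge_tip and seat_middle below 0.01 m and (contact force between gauge and cushion_a between 7 and 13 N or contact force between gauge and cushion_b between 7 and 13 N or contact force between gauge and cushion_c between 7 and 13 N)), for 0.3 s.
3. the gauge's pin is pressed into the cushion in the right seat, within 10 mm of the seat's centre, with 7 to 13 N, for 0.3 s (horizontal distance between gauge_tip and seat_right below 0.01 m and (contact force between gauge and cushion_a between 7 and 13 N or contact force between gauge and cushion_b between 7 and 13 N or contact force between gauge and cushion_c between 7 and 13 N)), for 0.3 s.
4. the gauge is back in its stand, released, before the weight is moved (distance of weight from where it was at the start of the episode below 0.015 m and distance between gauge and stand_mouth below 0.008 m and contact force between the fingers and gauge below 0.1 N), for 0.2 s.
At the end, for the whole second after the job is handed in: The weight stands upright at rest on the softest cushion, within 9 mm of its centre, its face pressed more than 3.5 mm down by the weight alone; all cushions are upright and within 12 mm of where they were; the gauge is upright in its stand, within 8 mm of home (((value of joint cushion_a_face above 0.0035 m and horizontal distance between weight_center and cushion_a_top below 0.009 m and contact force between weight and cushion_a above 3 N) or (value of joint cushion_b_face above 0.0035 m and horizontal distance between weight_center and cushion_b_top below 0.009 m and contact force between weight and cushion_b above 3 N) or (value of joint cushion_c_face above 0.0035 m and horizontal distance between weight_center and cushion_c_top below 0.009 m and contact force between weight and cushion_c above 3 N)) and angle between each of weight, cushion_a, cushion_b, cushion_c's own z axis and vertical below 0.15 rad and linear speed of each of weight, gauge below 0.02 m/s and distance of each of cushion_a, cushion_b, cushion_c from where it was at the start of the episode below 0.012 m and distance between gauge and stand_mouth below 0.008 m and angle between gauge's own z axis and vertical below 0.1 rad); the robot touches nothing.
It fails at once if the gauge presses a cushion with more than 18 N (contact force between gauge and cushion_a above 18 N or contact force between gauge and cushion_b above 18 N or contact force between gauge and cushion_c above 18 N).
It fails at once if a cushion is lifted or shifted by more than 15 mm (distance of any of cushion_a, cushion_b, cushion_c from where it was at the start of the episode above 0.015 m).
It fails at once if a bystander (loupe, jar, screwdriver) is moved by more than 15 mm (distance of any of loupe, pot, driver from where it was at the start of the episode above 0.015 m).
It fails at once if the gauge or the weight is dropped (let go and falling faster than 0.75 m/s) ((contact force between the fingers and gauge below 0.05 N and linear speed of gauge above 0.75 m/s) or (contact force between the fingers and weight below 0.05 N and linear speed of weight above 0.75 m/s)).
It also fails if it takes over 72 s, if anything falls off the work surface, if the arm or the gripper's body presses on something with over 40 N, if the wrist force passes 120 N, or if a joint passes its speed limit or range.

ROBOT

A 6-joint arm with a two-finger parallel gripper is mounted at the origin on the work surface. World frame = base frame: x ahead of the robot, y to its left, z up, the work surface at z = 0. Lengths are in m, angles in rad, forces in N, time in s.
With the tool pointing down it reaches from about 0.325 to 0.85 m from the base axis. Payload 4.4 kg.
Tool frame: the origin (TCP) lies midway between the tips of the shut fingers; the grasp point (between the pads) lies 19 mm behind it; x points along the fingers, y is the direction in which the jaws open and shut, and the axes are right-handed (so a half turn about x gives the same grasp; the last joint's range is limited). The gripper opens to 94 mm and grips with 3 to 60 N. Pads are 16 mm wide; open, the fingers measure 119 mm over their backs; the gripper's body (75 mm by 177 mm) begins 78 mm behind the grasp point.
Start: joints at [1.149, 0.207, 1.542, -0, 1.393, -0.15], TCP at [0.154, 0.554, 0.205] pointing down, gripper open.
Joint ranges: [-2.73, 2.73], [-0.86, 2.22], [0.23, 2.46], [-1.11, 4.25], [0.08, 2.63], [-2.82, 2.82]. Speed limits (rad/s): [2.79, 2.79, 3.14, 3.14, 3.14, 3.14].

INTERFACE

Orientations are given as [roll, pitch, yaw] about the fixed x, y, z axes, in that order (R = Rz(yaw) Ry(pitch) Rx(roll)).
In Python, from bench import status, vision, close_job gives the robot as it stands. The module is installed in compiled form; this text tells all that it offers.
- The arm moves only by the shell command python3 -m jog 'ROWS' [FORCE]. ROWS is JSON, a list of rows, each a list of 7 numbers: the turn, a rotation vector about the tool's x, y, z as a fraction of full scale, then the shift along the tool's x, y, z as a fraction of full scale, then the finger opening in mm, from 0 to 94. In form: [[rx, ry, rz, x, y, z, fingers], ...]. A call has 1 to 20 rows; each row shifts and turns the pose as measured when the row begins, along the tool's axes as they then stand; what a row does not reach is not made up. Full scale, the value 1, is 0.2 m for a shift and 0.1 rad for a turn. A row lasts 1/8 s, in which the tool goes at most 62.5 mm and 10.7 degrees, less where a joint would pass 70% of its speed; a pose out of reach is approached as far as the arm can. A call with a number of a shift or a turn outside -1 to 1 is refused whole. A call with a gripper value outside its range is refused whole. The fingers move at their own pace and stop on an object; FORCE is the grip in N (left out, the last holds). Time passes only in rows, so rows that do not move let the fingers close. It gives the time, the measured TCP pose, the force and the opening at its end, in the units of the state.
- status.get_obs(): the state, without advancing time (a new reading comes with each control period).
- vision.read_camera(name): name is "side" or "top"; returns the picture (400x640x3 uint8, blue, green, red); there is no depth.
- vision.calibration(name): a dict with "K" (3x3 intrinsics, pixels), "dist_coeffs" ([k1, k2, p1, p2, k3] as OpenCV has them; the pictures are not rectified), "extrinsics" (4x4, takes a point from world to camera coordinates). Camera axes: x right, y down, z forward; pixel columns grow to the right and rows downward; lengths in m; the calibration is good to about 2 mm. A picture is of the moment at which its call begins. calibration takes no time and is no camera call.
- close_job(): hands the job in, once; it reports no verdict.
The state is a dict: "t": time; "joint_positions": joint angles; "qvel": joint speeds; "effort": joint torques, N m; "ee_pos": TCP position; "eef_rot": TCP orientation; "contact_force": force on the tool from outside, world axes, zero at the start; "wrist_torque": the same for the moment, N m; "grip_width": finger opening in m.
Only numpy, scipy, OpenCV 4.12 (cv2) and the standard library are available. Lean on these libraries where they do the work, as an engineer would, in place of code of your own. Each camera call takes 0.05 s, during which the arm holds its last target.

## Working session

There is one attempt and no reset: what is moved stays moved. The work goes in short steps, Python scripts to look and compute and a shell command to move; the robot and the scene stay as the last step left them, time stands still between calls to the robot, and variables do not carry over. Pictures are saved under pics/ and viewed, and the job is handed in when it is done.

```bash
ls; mkdir -p pics; python3 - <<'E'
from bench import status, vision
import cv2
o=status.get_obs();print(o)
for n in("top","side"):
    cv2.imwrite(f"pics/{n}0.png",vision.read_camera(n)); print(n,vision.calibration(n))
E
```

```text
pics
{'t': 0.0, 'joint_positions': array([ 1.14949461e+00,  2.07411279e-01,  1.54292275e+00, -1.18945446e-05,
        1.39351617e+00, -1.50472680e-01]), 'qvel': array([ 0.00048538, -0.00107297,  0.0008417 , -0.00059047,  0.00075443,
       -0.00139487]), 'effort': array([ 2.54467050e-04, -3.70891500e+01, -2.81413847e+01,  6.99344580e-02,
        3.61450994e-02, -1.53474421e-04]), 'ee_pos': array([0.15349768, 0.55330032, 0.20431058]), 'eef_rot': array([-1.71608493,  1.56853876, -1.98691186]), 'contact_force': array([-0.17823955, -0.0715714 ,  0.2511528 ]), 'wrist_torque': array([ 0.04142332,  0.02611266, -0.02957136]), 'grip_width': 0.09391730929195993}
top {'K': array([[396.35368671,   0.        , 321.49672146],
       [  0.        , 396.35368671, 200.07533527],
       [  0.        ,   0.        ,   1.        ]]), 'dist_coeffs': array([-0.09541433,  0.        ,  0.        ,  0.        ,  0.        ]), 'extrinsics': array([[-0.13119785, -0.99133081, -0.00709559,  0.02052418],
       [-0.96474648,  0.12932019, -0.2292172 ,  0.58060072],
       [ 0.22814768, -0.02322736, -0.97334944,  0.99860918],
       [ 0.        ,  0.        ,  0.        ,  1.        ]])}
side {'K': array([[364.37647124,   0.        , 320.30371551],
       [  0.        , 364.37647124, 199.9557513 ],
       [  0.        ,   0.        ,   1.        ]]), 'dist_coeffs': array([0.02464961, 0.        , 0.        , 0.        , 0.        ]), 'extrinsics': array([[-0.7538209 , -0.65704797, -0.00648187,  0.39841356],
       [-0.34232407,  0.40112502, -0.84965461,  0.28504564],
       [ 0.56086388, -0.6382685 , -0.52729976,  0.53196418],
       [ 0.        ,  0.        ,  0.        ,  1.        ]])}
```

View pics/top0.png

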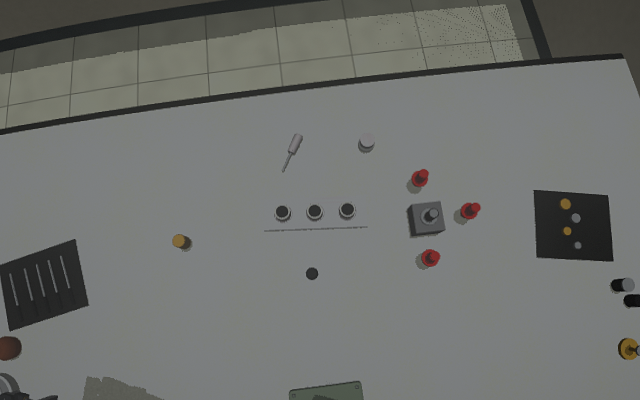

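View pics/side0.png

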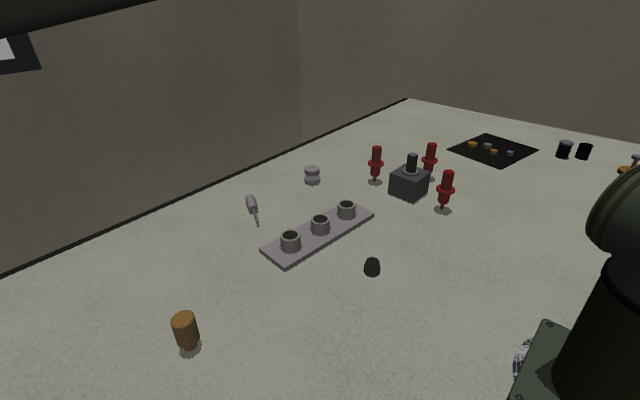

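The top view shows the cushions near (283,212), (315,212) and (348,210). The grey stand with the black gauge is at (427,217), with three red look-alikes around it at (420,178), (470,210) and (430,258). The weight is at (181,241). Next I'll enlarge crops of these.

```bash
cat > h.py <<'E'
import numpy as np, cv2
from bench import status, vision
C={n:vision.calibration(n) for n in("top","side")}
def ray(n,uv):
    c=C[n];p=cv2.undistortPoints(np.array([[uv]],float),c["K"],c["dist_coeffs"])[0,0]
    E=c["extrinsics"];R=E[:3,:3];return -R.T@E[:3,3],R.T@np.array([p[0],p[1],1])
def plane(n,uv,z):
    o,d=ray(n,uv);return o+d*(z-o[2])/d[2]
def proj(n,P):
    c=C[n];E=c["extrinsics"];r,_=cv2.Rodrigues(E[:3,:3])
    return cv2.projectPoints(np.array(P,float).reshape(-1,3),r,E[:3,3],c["K"],c["dist_coeffs"])[0][:,0]
def tri(a,b):
    o1,d1=ray("top",a);o2,d2=ray("side",b);d1/=np.linalg.norm(d1);d2/=np.linalg.norm(d2)
    s=np.linalg.lstsq(np.c_[d1,-d2],o2-o1,rcond=None)[0]
    p,q=o1+s[0]*d1,o2+s[1]*d2;return (p+q)/2,np.linalg.norm(p-q)
def crop(im,x0,y0,w,h,k,f):
    o=cv2.resize(im[y0:y0+h,x0:x0+w],None,fx=k,fy=k,interpolation=cv2.INTER_CUBIC)
    o=cv2.convertScaleAbs(o,alpha=1.7)
    for x in range((x0//10+1)*10,x0+w,10):
        cv2.putText(o,str(x),(int((x-x0+.5)*k)-10,9),0,.33,(0,255,0),1);cv2.line(o,(int((x-x0+.5)*k),10),(int((x-x0+.5)*k),16),(0,255,0),1)
    for y in range((y0//10+1)*10,y0+h,10):
        cv2.putText(o,str(y),(0,int((y-y0+.5)*k)+3),0,.33,(0,255,0),1);cv2.line(o,(24,int((y-y0+.5)*k)),(30,int((y-y0+.5)*k)),(0,255,0),1)
    cv2.imwrite(f,o)
E
python3 - <<'E'
from h import *
t=cv2.imread("pics/top0.png");s=cv2.imread("pics/side0.png")
crop(t,260,160,230,110,3.4,"pics/c1.png")
crop(s,250,130,220,150,3.6,"pics/c2.png")
a=cv2.imread("pics/top0.png")
crop(t,160,225,44,34,9,"pics/c3.png");crop(s,160,300,44,56,9,"pics/c4.png")
E
```

```text
(no output)
```

View pics/c1.png

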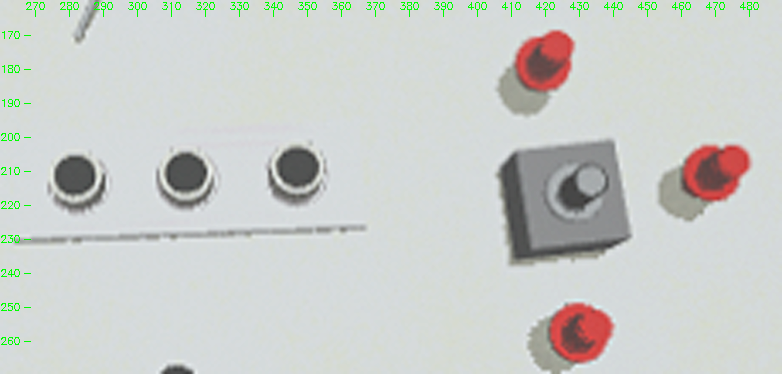

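View pics/c2.png

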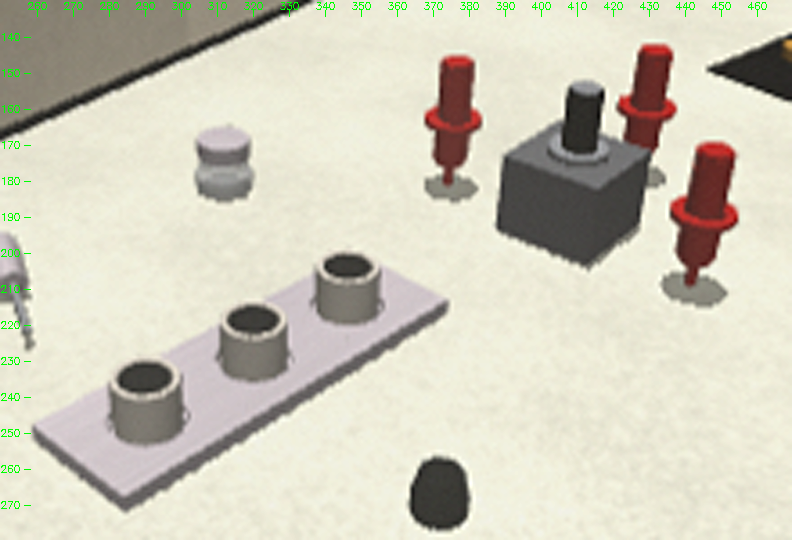

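View pics/c3.png

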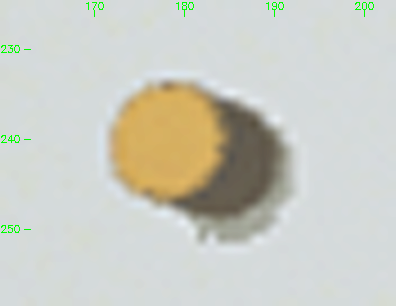

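View pics/c4.png

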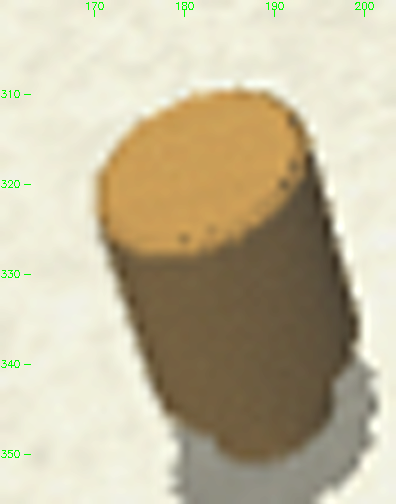

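```bash
python3 - <<'E'
from h import *
P=dict(cap=((433.9,213),(412.3,154),.119),L=((281.6,211),(290,234.5),.044),M=((314.2,210.4),(320,218.1),.044),R=((346.9,208.9),(345.9,203.4),.044),W=((178.3,240.3),(182.3,318.7),.068))
for k,(a,b,z) in P.items():
    p,g=tri(a,b);print(k,p.round(4),round(g,4),plane("top",a,z).round(4),plane("side",b,z).round(4))
# stand top corners from crop: 
for c in((403+9.5,163-160+41),):pass
for u,v in((514,150),(612,140),(632,236),(533,250)):
    print(plane("top",(u/3.4+259.5,v/3.4+159.5),.065).round(4))
for n,uv in(("loupe",(312,273)),("pot",(367,143)),("r1",(420,178)),("r2",(470,211)),("r3",(430,258)),("drv",(292,152))):print(n,plane("top",uv,.03).round(3))
E
```

```text
cap [ 0.4957 -0.3339  0.1201] 0.003 [ 0.4945 -0.3349  0.119 ] [ 0.4981 -0.3356  0.119 ]
L [0.5675 0.0553 0.0447] 0.0004 [0.5678 0.0554 0.044 ] [0.568  0.0546 0.044 ]
M [ 0.5575 -0.0331  0.0458] 0.0006 [ 0.5576 -0.0333  0.044 ] [ 0.5596 -0.035   0.044 ]
R [ 0.5501 -0.1219  0.0462] 0.0015 [ 0.5499 -0.1225  0.044 ] [ 0.5529 -0.1244  0.044 ]
W [0.5198 0.3374 0.0669] 0.0002 [0.5196 0.3369 0.068 ] [0.5189 0.3378 0.068 ]
[ 0.5371 -0.2937  0.065 ]
[ 0.5346 -0.3734  0.065 ]
[ 0.4564 -0.374   0.065 ]
[ 0.4562 -0.2941  0.065 ]
loupe [ 0.391 -0.006  0.03 ]
pot [ 0.738 -0.21   0.03 ]
r1 [ 0.614 -0.343  0.03 ]
r2 [ 0.501 -0.465  0.03 ]
r3 [ 0.388 -0.328  0.03 ]
drv [0.739 0.008 0.03 ]
```

```bash
cat >> h.py <<'E'
from scipy.spatial.transform import Rotation as Ro
def st():
    o=status.get_obs();return o,o["ee_pos"],Ro.from_euler("xyz",o["eef_rot"]).as_matrix()
def go(target,yaw_y=(0,1,0)):
    """needed shift in tool axes (fraction units) and turn vector (fractions) to tool-down, jaw along yaw_y"""
    o,p,R=st()
    y=np.array(yaw_y,float);y/=np.linalg.norm(y)
    if y@R[:,1]<0:y=-y
    x=np.array([0,0,-1.]);G=np.c_[x,y,np.cross(x,y)]
    rv=Ro.from_matrix(R.T@G).as_rotvec()/.1
    sh=R.T@(np.array(target)-p)/.2
    print("t",round(o["t"],2),"p",p.round(4),"F",o["contact_force"].round(2),"grip",round(o["grip_width"],4),"q",o["joint_positions"].round(2))
    print("tool y",R[:,1].round(3),"z",R[:,2].round(3),"turn",rv.round(3),"shift",sh.round(4), "final-frame shift",(G.T@(np.array(target)-p)/.2).round(4))
E
python3 -c "
from h import *
go((.496,-.334,.2))"
```

```text
t 0.1 p [0.1535 0.5534 0.2044] F [ 0.24 -0.63 -0.06] grip 0.094 q [ 1.15  0.21  1.54  0.    1.39 -0.15]
tool y [ 0.267  0.964 -0.002] z [ 0.964 -0.267 -0.   ] turn [-2.708 -0.006  0.019] shift [ 0.0288 -3.8172  2.8368] final-frame shift [ 0.0221 -4.437   1.7124]
```

```bash
python3 -m jog '[[-0.9,0,0,0,-0.1,0.28,60],[-0.9,0,0,0,-0.1,0.28,60],[-0.9,0,0,0,-0.1,0.28,60],[0,0,0,0,-0.25,0.18,60],[0,0,0,0,-0.25,0.18,60],[0,0,0,0,-0.25,0.18,60],[0,0,0,0,-0.3,0.06,60],[0,0,0,0,-0.3,0.06,60],[0,0,0,0,-0.3,0,60],[0,0,0,0,-0.3,0,60],[0,0,0,0,-0.3,0,60],[0,0,0,0,-0.3,0,60],[0,0,0,0,-0.3,0,60],[0,0,0,0,-0.3,0,60]]'; python3 -c "
from h import *
go((.496,-.334,.2))"
```

```text
t: 1.85
ee_pos: [0.4519, -0.1794, 0.2008]
eef_rot: [-2.446, 1.565, -2.428]
contact_force: [1.3, 0.6, -0.1]
grip_width: 0.0599
t 1.85 p [ 0.4519 -0.1794  0.2008] F [ 1.31  0.56 -0.11] grip 0.0599 q [-0.55  0.02  1.76 -0.01  1.37 -2.14]
tool y [-0.018  1.    -0.003] z [ 1.     0.018 -0.004] turn [ 0.183 -0.042  0.035] shift [ 0.0058 -0.777   0.2062] final-frame shift [ 0.004  -0.7731  0.2204]
```

```bash
python3 -m jog '[[0.18,-0.04,0.03,0,-0.26,0.08,60],[0,0,0,0,-0.26,0.07,60],[0,0,0,0,-0.25,0.06,60],[0,0,0,0,0,0,60]]'; python3 -c "
from h import *
go((.496,-.334,.0745))
for n in('top','side'):cv2.imwrite(f'pics/{n}1.png',vision.read_camera(n))
crop(cv2.imread('pics/top1.png'),360,140,140,130,5,'pics/d1.png');crop(cv2.imread('pics/side1.png'),340,80,140,130,5,'pics/d2.png')"
```

```text
t: 2.35
ee_pos: [0.4931, -0.3419, 0.1983]
eef_rot: [2.482, 1.568, 2.474]
contact_force: [-0.5, 0.8, -0.1]
grip_width: 0.0598
t 2.35 p [ 0.4931 -0.3419  0.1983] F [-0.5   0.81 -0.15] grip 0.0598 q [-0.75  0.27  1.48 -0.    1.39 -2.31]
tool y [0.007 1.    0.002] z [ 1.    -0.007 -0.002] turn [-0.073 -0.022 -0.017] shift [0.6191 0.0383 0.0157] final-frame shift [0.6191 0.0393 0.0146]
```

View pics/d1.png

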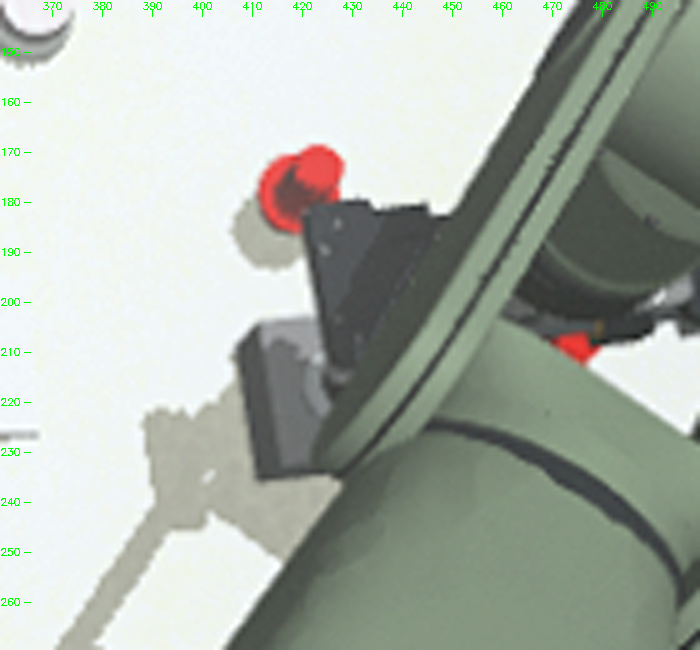

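View pics/d2.png

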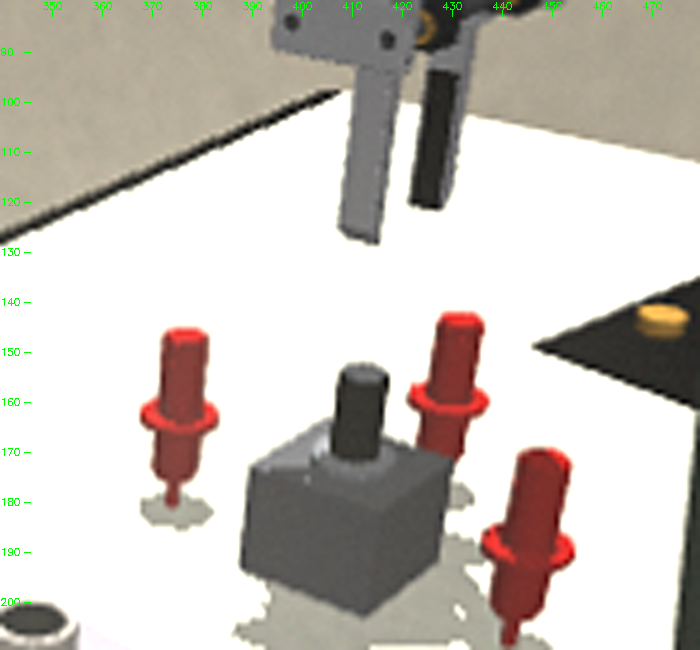

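```bash
python3 -m jog '[[-0.07,-0.02,-0.02,0,0.04,0.015,60],[0,0,0,0.2,0,0,60],[0,0,0,0.2,0,0,60],[0,0,0,0.12,0,0,60],[0,0,0,0,0,0,60]]'; python3 -c "
from h import *
go((.496,-.334,.0745))"
```

```text
t: 3.08
ee_pos: [0.4974, -0.3202, 0.0944]
eef_rot: [0.729, 1.568, 0.742]
contact_force: [0.7, 0.7, 0.3]
grip_width: 0.0601
t 3.08 p [ 0.4974 -0.3202  0.0944] F [0.71 0.71 0.31] grip 0.0601 q [-0.72  0.35  1.6   0.    1.19 -2.3 ]
tool y [-0.013  1.     0.002] z [1.    0.013 0.002] turn [ 0.131  0.019 -0.017] shift [ 0.0993 -0.0692 -0.0079] final-frame shift [ 0.0994 -0.0692 -0.0068]
```

```bash
python3 -m jog '[[0.13,0.02,-0.02,0,-0.07,-0.008,60],[0,0,0,0,0,0,60]]'; python3 -c "
from h import *
go((.496,-.334,.0745))"
```

```text
t: 3.32
ee_pos: [0.4976, -0.3346, 0.0975]
eef_rot: [-0.847, 1.566, -0.845]
contact_force: [0.1, -1.0, 0.2]
grip_width: 0.0603
t 3.33 p [ 0.4976 -0.3346  0.0975] F [ 0.08 -1.04  0.2 ] grip 0.0603 q [-0.74  0.36  1.58 -0.    1.19 -2.31]
tool y [-0.002  1.    -0.004] z [1.    0.002 0.003] turn [0.017 0.031 0.035] shift [ 0.1147  0.0035 -0.0085] final-frame shift [ 0.1148  0.003  -0.0081]
```

```bash
python3 -m jog '[[0,0.03,0.03,0.07,0,-0.006,60],[0,0,0,0.04,0,0,60],[0,0,0,0,0,0,60]]'; python3 -c "
from h import *
for i in range(4):
  go((.496,-.334,.0745)); vision.read_camera('side')"
```

```text
t: 3.7
ee_pos: [0.4972, -0.3358, 0.0758]
eef_rot: [-0.768, 1.567, -0.767]
contact_force: [0.1, -0.5, -0.3]
grip_width: 0.0601
t 3.7 p [ 0.4972 -0.3358  0.0758] F [ 0.12 -0.52 -0.27] grip 0.0601 q [-0.74  0.39  1.59 -0.    1.16 -2.31]
tool y [-0.001  1.    -0.002] z [1.    0.001 0.002] turn [0.01  0.024 0.023] shift [ 0.0065  0.0088 -0.0062] final-frame shift [ 0.0066  0.0088 -0.0062]
t 3.75 p [ 0.4973 -0.3359  0.0761] F [ 0.09 -0.08  0.38] grip 0.0599 q [-0.74  0.39  1.59 -0.    1.16 -2.31]
tool y [-0.001  1.    -0.003] z [1.    0.001 0.003] turn [0.01  0.027 0.026] shift [ 0.008   0.0095 -0.0068] final-frame shift [ 0.0081  0.0095 -0.0067]
t 3.8 p [ 0.4976 -0.3361  0.0765] F [0.53 0.41 0.07] grip 0.0598 q [-0.74  0.39  1.59 -0.    1.16 -2.31]
tool y [-0.001  1.    -0.003] z [1.    0.001 0.003] turn [0.011 0.032 0.03 ] shift [ 0.0098  0.0103 -0.0079] final-frame shift [ 0.0099  0.0103 -0.0079]
t 3.85 p [ 0.4978 -0.3362  0.0768] F [ 0.39  0.02 -0.69] grip 0.0598 q [-0.74  0.39  1.59 -0.    1.16 -2.31]
tool y [-0.001  1.    -0.003] z [1.    0.001 0.004] turn [0.011 0.036 0.035] shift [ 0.0113  0.0111 -0.0089] final-frame shift [ 0.0114  0.011  -0.0089]
```

```bash
python3 -m jog '[[0,0.03,0.03,0.018,0.008,-0.006,40],[0,0,0,0,0,0,15],[0,0,0,0,0,0,15],[0,0,0,0,0,0,15],[0,0,0,0,0,0,15],[0,0,0,0,0,0,15]]' 40; python3 -c "
from h import *
for i in range(2):
  go((.496,-.334,.0745)); cv2.imwrite('pics/side2.png',vision.read_camera('side'))
crop(cv2.imread('pics/side2.png'),370,110,80,100,6,'pics/e2.png')"
```

```text
t: 4.65
ee_pos: [0.4969, -0.3347, 0.0736]
eef_rot: [-0.63, 1.569, -0.629]
contact_force: [0.7, 0.2, -0.3]
grip_width: 0.025
t 4.65 p [ 0.4969 -0.3347  0.0736] F [ 0.68  0.2  -0.28] grip 0.025 q [-0.74  0.39  1.6   0.    1.15 -2.31]
tool y [-0.001  1.    -0.001] z [1.    0.001 0.001] turn [0.013 0.014 0.01 ] shift [-0.0044  0.0034 -0.0047] final-frame shift [-0.0043  0.0034 -0.0047]
t 4.7 p [ 0.4969 -0.3347  0.0736] F [ 0.44 -0.24 -0.42] grip 0.0258 q [-0.74  0.39  1.6   0.    1.15 -2.31]
tool y [-0.001  1.    -0.001] z [1.    0.001 0.001] turn [0.013 0.013 0.009] shift [-0.0045  0.0033 -0.0046] final-frame shift [-0.0045  0.0033 -0.0046]
```

View pics/e2.png

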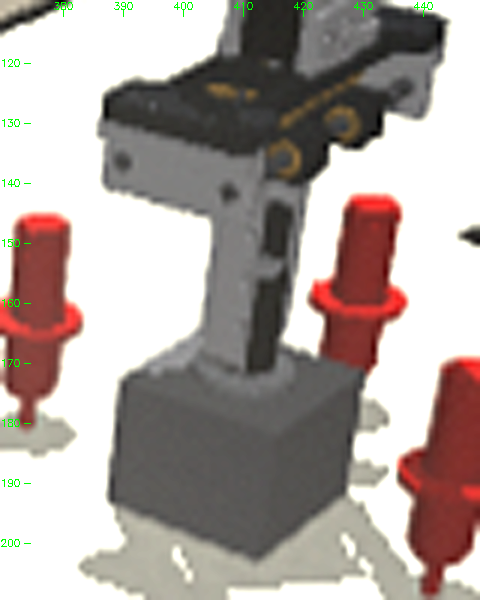

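```bash
python3 -m jog '[[0,0,0,-0.15,0,0,15],[0,0,0,-0.2,0,0,15],[0,0,0,-0.15,0,0,15],[0,0,0,0,0,0,15]]' ; python3 -c "
from h import *
go((.5675,.0553,.15))"
```

```text
t: 5.25
ee_pos: [0.4953, -0.3334, 0.1734]
eef_rot: [2.385, 1.567, 2.387]
contact_force: [-0.7, 0.3, -1.9]
grip_width: 0.0253
t 5.25 p [ 0.4953 -0.3334  0.1734] F [-0.7   0.26 -1.86] grip 0.0253 q [-0.74  0.28  1.52  0.    1.35 -2.31]
tool y [-0.001  1.     0.003] z [ 1.     0.001 -0.003] turn [ 0.012 -0.028 -0.026] shift [0.1211 1.9426 0.3636] final-frame shift [0.117  1.9434 0.3609]
```

The gauge is lifted (Fz −1.9 N), so I'll travel to above the left cushion.

```bash
python3 -m jog '[[0,-0.03,-0.03,0,0.15,0.03,15],[0,0,0,0,0.22,0.05,15],[0,0,0,0,0.25,0.05,15],[0,0,0,0,0.25,0.05,15],[0,0,0,0,0.25,0.05,15],[0,0,0,0,0.25,0.04,15],[0,0,0,0,0.2,0.03,15],[0,0,0,0,0.14,0.02,15],[0,0,0,0,0.05,0,15],[0,0,0,0,0,0,15],[0,0,0,0,0,0,15]]' ; python3 -c "
from h import *
go((.5675,.0553,.15))"
```

```text
t: 6.62
ee_pos: [0.5495, 0.0302, 0.1526]
eef_rot: [2.898, 1.542, 2.895]
contact_force: [-0.1, -0.2, -1.3]
grip_width: 0.0256
t 6.62 p [0.5495 0.0302 0.1526] F [-0.1  -0.22 -1.34] grip 0.0256 q [-0.11  0.22  1.64  0.    1.31 -1.67]
tool y [0.003 1.    0.007] z [ 1.    -0.003 -0.028] turn [-0.028 -0.284 -0.071] shift [0.0115 0.1258 0.0899] final-frame shift [0.0132 0.1256 0.0899]
```

```bash
python3 -m jog '[[-0.03,-0.28,-0.07,0,0.07,0.05,15],[0,0,0,0.01,0.05,0.04,15],[0,0,0,0,0,0,15],[0,0,0,0,0,0,15]]' ; python3 -c "
from h import *
go((.5675,.0553,.14))
for n in('top','side'):cv2.imwrite(f'pics/{n}3.png',vision.read_camera(n))
go((.5675,.0553,.14))
crop(cv2.imread('pics/top3.png'),250,160,120,100,6,'pics/f1.png');crop(cv2.imread('pics/side3.png'),250,120,120,140,5,'pics/f2.png')"
```

```text
t: 7.12
ee_pos: [0.5693, 0.0537, 0.1505]
eef_rot: [-0.282, 1.568, -0.284]
contact_force: [0.5, -0.5, -2.3]
grip_width: 0.0254
t 7.12 p [0.5693 0.0537 0.1505] F [ 0.49 -0.5  -2.28] grip 0.0254 q [-0.06  0.25  1.61 -0.    1.28 -1.63]
tool y [ 0.003  1.    -0.001] z [ 1.    -0.003  0.002] turn [-0.025  0.024  0.007] shift [ 0.0523  0.008  -0.0093] final-frame shift [ 0.0523  0.0079 -0.0092]
t 7.22 p [0.5693 0.0536 0.1505] F [ 0.01 -0.29 -1.26] grip 0.0253 q [-0.06  0.25  1.61 -0.    1.28 -1.63]
tool y [ 0.003  1.    -0.001] z [ 1.    -0.003  0.002] turn [-0.029  0.025  0.006] shift [ 0.0524  0.0086 -0.009 ] final-frame shift [ 0.0524  0.0086 -0.0088]
```

View pics/f1.png

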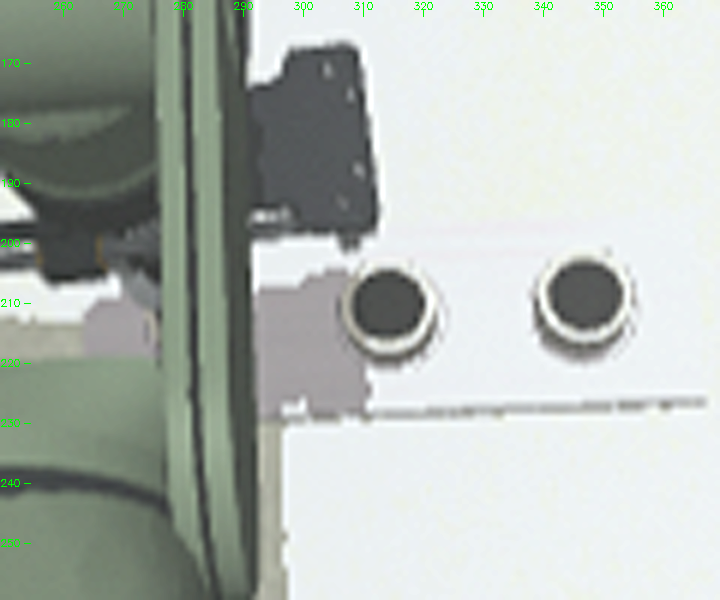

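View pics/f2.png

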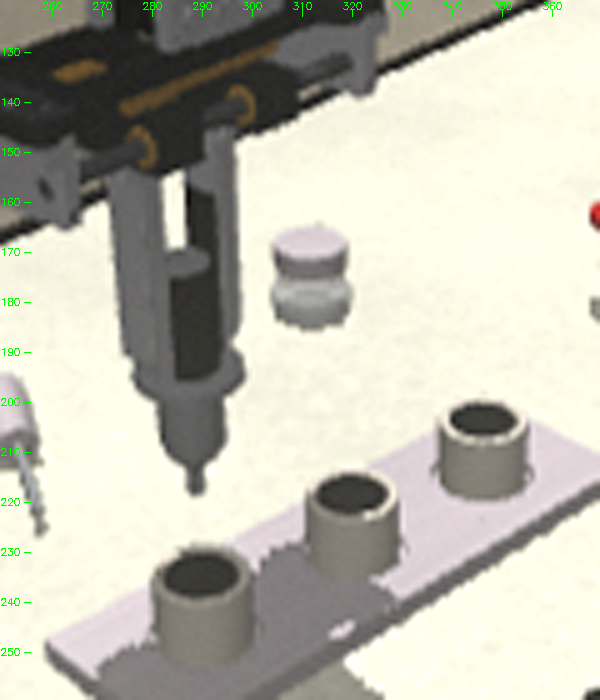

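```bash
python3 -c "
from h import *
print(proj('side',[[.5693,.0536,.0859],[.5675,.0553,.0859],[.5675,.0553,.044]]))"
```

```text
[[288.8935109  218.22042058]
 [288.92149573 218.88490722]
 [289.91777878 234.74968321]]
```

```bash
cat >> h.py <<'E'
def rd(n=3,z0=.1086):
    F=[]
    for i in range(n):
        o,p,R=st();F.append(o["contact_force"]);vision.read_camera("side")
    print("t",round(o["t"],2),"p",p.round(4),"sink mm",round((z0-p[2])*1e3,2),"Fmean",np.mean(F,0).round(2),"Fz",np.array(F)[:,2].round(1),"tilt x axis",R[:,0].round(3))
E
python3 -m jog '[[-0.03,0.02,0.01,0.08,0.008,-0.009,15],[0,0,0,0.08,0,0,15],[0,0,0,0.03,0,0,15],[0,0,0,0,0,0,15]]' 50; python3 -c "
from h import *
rd();go((.5675,.0553,.1086))"
```

```text
t: 7.72
ee_pos: [0.5661, 0.0548, 0.1085]
eef_rot: [2.936, 1.568, 2.935]
contact_force: [-0.1, -0.7, -1.6]
grip_width: 0.0254
t 7.83 p [0.5666 0.0549 0.1094] sink mm -0.79 Fmean [ 0.14  0.01 -1.17] Fz [-1.6 -1.4 -0.5] tilt x axis [-0.001  0.    -1.   ]
t 7.88 p [0.567  0.0549 0.1098] F [-0.33 -0.86 -2.15] grip 0.0251 q [-0.06  0.29  1.65  0.    1.2  -1.63]
tool y [0. 1. 0.] z [ 1. -0. -0.] turn [-0.003 -0.    -0.004] shift [0.0062 0.0022 0.0023] final-frame shift [0.0062 0.0022 0.0023]
```

```bash
python3 -m jog '[[0,0,0,0.015,0,0,15],[0,0,0,0.01,0,0,15],[0,0,0,0,0,0,15]]'; python3 -c "
from h import *
rd()"
```

```text
t: 8.25
ee_pos: [0.5681, 0.0548, 0.1063]
eef_rot: [0.058, 1.568, 0.057]
contact_force: [-0.4, -0.6, 0.4]
grip_width: 0.0255
t 8.35 p [0.568  0.0548 0.1063] sink mm 2.25 Fmean [-0.41 -0.64  0.31] Fz [0.4 0.3 0.2] tilt x axis [ 0.002  0.    -1.   ]
```

```bash
python3 -m jog '[[0,0.02,0,0.015,0,0,15],[0,0,0,0.01,0,0,15],[0,0,0,0,0,0,15]]'; python3 -c "
from h import *
rd()"
```

```text
t: 8.78
ee_pos: [0.5683, 0.0548, 0.102]
eef_rot: [0.139, 1.57, 0.139]
contact_force: [-2.7, 0.4, 2.3]
grip_width: 0.0249
t 8.88 p [0.5683 0.0548 0.1021] sink mm 6.52 Fmean [-1.72  0.31  2.63] Fz [2.3 2.8 2.8] tilt x axis [ 0.001  0.    -1.   ]
```

```bash
python3 -m jog '[[0,0,0,0.02,0,0,15],[0,0,0,0.015,0,0,15],[0,0,0,0,0,0,15]]'; python3 -c "
from h import *
rd()"
```

```text
t: 9.3
ee_pos: [0.5686, 0.0548, 0.0961]
eef_rot: [-0.045, 1.569, -0.045]
contact_force: [-3.6, 0.4, 8.3]
grip_width: 0.0251
t 9.4 p [0.5686 0.0548 0.0963] sink mm 12.35 Fmean [-3.33  0.2   7.58] Fz [8.3 7.5 7. ] tilt x axis [ 0.001 -0.    -1.   ]
```

```bash
python3 -m jog '[[0,0,0,0.002,0,0,15],[0,0,0,0.002,0,0,15],[0,0,0,0.002,0,0,15]]'; python3 -c "
from h import *
rd()
for n in('side','top'):cv2.imwrite(f'pics/{n}4.png',vision.read_camera(n))
rd()
crop(cv2.imread('pics/side4.png'),255,170,70,95,7,'pics/g2.png')"
```

```text
t: 9.82
ee_pos: [0.5686, 0.0548, 0.0965]
eef_rot: [-0.119, 1.569, -0.119]
contact_force: [-2.9, 0.4, 5.7]
grip_width: 0.0254
t 9.93 p [0.5686 0.0548 0.0965] sink mm 12.07 Fmean [-3.05  0.38  6.64] Fz [5.7 6.9 7.3] tilt x axis [ 0.001 -0.    -1.   ]
t 10.18 p [0.5686 0.0548 0.0965] sink mm 12.08 Fmean [-2.54 -0.24  6.67] Fz [6.  6.7 7.3] tilt x axis [ 0.001 -0.    -1.   ]
```

View pics/g2.png

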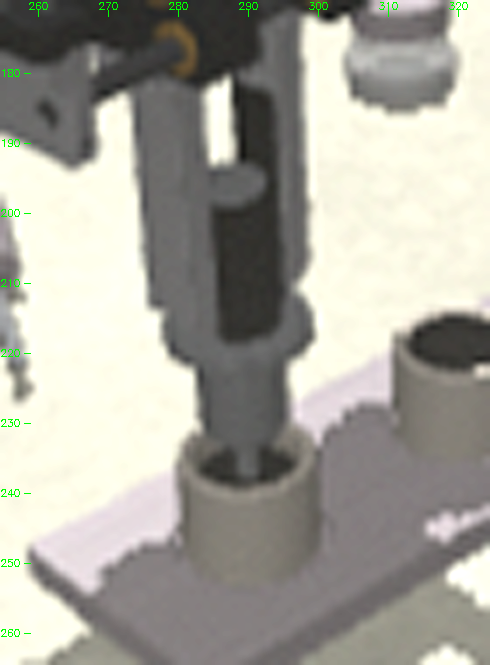

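```bash
python3 -m jog '[[0,0,0,0.015,0,0,15],[0,0,0,0.004,0,0,15],[0,0,0,0.004,0,0,15],[0,0,0,0.004,0,0,15]]'; python3 -c "
from h import *
rd(6)"
```

```text
t: 10.72
ee_pos: [0.5687, 0.0548, 0.094]
eef_rot: [-0.314, 1.57, -0.314]
contact_force: [-3.4, -0.2, 9.0]
grip_width: 0.0251
t 10.97 p [0.5687 0.0548 0.094 ] sink mm 14.55 Fmean [-3.77  0.13  8.47] Fz [9.  9.3 7.2 8.6 8.4 8.3] tilt x axis [ 0.001 -0.    -1.   ]
```

```bash
python3 -m jog '[[0,0,0,-0.08,0,0,15],[0,0,0,-0.1,0,0,15],[0,0,0,0,-0.1,-0.01,15],[0,0,0,0,-0.17,-0.02,15],[0,0,0,0,-0.12,-0.02,15],[0,0,0,0,-0.03,0,15],[0,0,0,0,0,0,15]]'; python3 -c "
from h import *
go((.5582,-.034,.1086));rd()"
```

```text
t: 11.9
ee_pos: [0.5574, -0.0351, 0.1269]
eef_rot: [-1.26, 1.569, -1.261]
contact_force: [-0.2, 1.2, -1.7]
grip_width: 0.0253
t 11.9 p [ 0.5574 -0.0351  0.1269] F [-0.19  1.16 -1.74] grip 0.0253 q [-0.22  0.25  1.66 -0.    1.23 -1.79]
tool y [ 0.     1.    -0.001] z [ 1. -0.  0.] turn [-0.004  0.004  0.013] shift [0.0913 0.0055 0.0038] final-frame shift [0.0913 0.0053 0.0039]
t 12.0 p [ 0.5575 -0.0342  0.127 ] sink mm -18.42 Fmean [-0.07  0.35 -2.04] Fz [-1.7 -2.2 -2.2] tilt x axis [ 0.    -0.001 -1.   ]
```

```bash
python3 -m jog '[[0,0,0,0.05,0.002,0.003,15],[0,0,0,0.02,0,0,15],[0,0,0,0,0,0,15]]'; python3 -c "
from h import *
rd()
o,p,R=st()
cv2.imwrite('pics/side5.png',vision.read_camera('side'))
print(proj('side',p+[0,0,-.0646]))
crop(cv2.imread('pics/side5.png'),270,160,90,95,7,'pics/h2.png')"
```

```text
t: 12.42
ee_pos: [0.5584, -0.0317, 0.1118]
eef_rot: [-1.117, 1.57, -1.113]
contact_force: [0.3, 0.4, -1.0]
grip_width: 0.0252
t 12.53 p [ 0.5586 -0.0319  0.1123] sink mm -3.66 Fmean [ 0.41  0.29 -1.29] Fz [-1.  -1.2 -1.6] tilt x axis [ 0.001 -0.001 -1.   ]
[[319.41292251 217.37343226]]
```

View pics/h2.png

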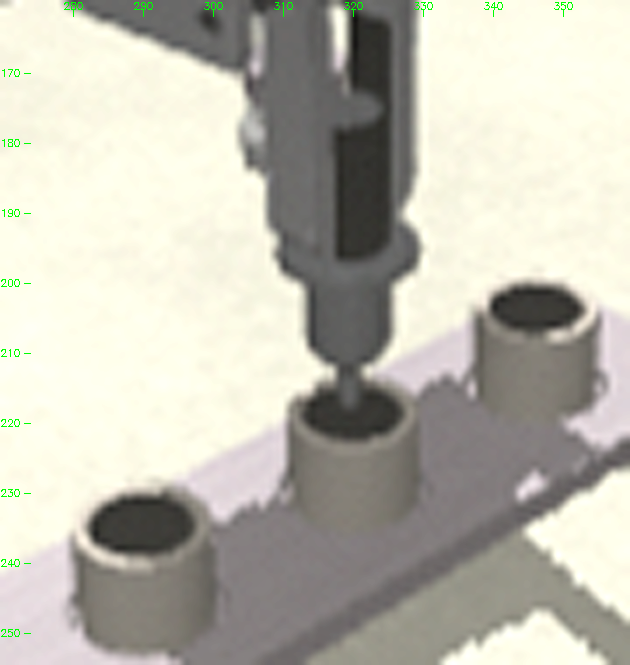

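```bash
python3 -m jog '[[0,0,0,0.02,-0.01,0,15],[0,0,0,0.015,0,0,15],[0,0,0,0,0,0,15]]'; python3 -c "
from h import *
rd()"
```

```text
t: 13.0
ee_pos: [0.5597, -0.0346, 0.1066]
eef_rot: [-0.424, 1.567, -0.421]
contact_force: [-2.0, -0.7, 1.6]
grip_width: 0.0252
t 13.1 p [ 0.5596 -0.0345  0.1067] sink mm 1.91 Fmean [-1.37 -0.12  1.42] Fz [1.6 0.9 1.8] tilt x axis [ 0.004 -0.002 -1.   ]
```

Net force is about 3.2 N at 1.9 mm, so this one is stiff. Next step is about 3 mm.

```bash
python3 -m jog '[[0,0.02,0.02,0.015,0,0,15],[0,0.01,0,0.01,0,0,15],[0,0,0,0,0,0,15]]'; python3 -c "
from h import *
rd()"
```

```text
t: 13.52
ee_pos: [0.5601, -0.0347, 0.1033]
eef_rot: [0.024, 1.57, 0.028]
contact_force: [-1.7, 1.0, 5.9]
grip_width: 0.0255
t 13.62 p [ 0.5601 -0.0347  0.1034] sink mm 5.23 Fmean [-2.31  0.97  5.57] Fz [5.9 5.8 5. ] tilt x axis [ 0.001 -0.    -1.   ]
```

```bash
python3 -m jog '[[0,0,0,0.014,0,0,15],[0,0,0,0.008,0,0,15],[0,0,0,0.005,0,0,15],[0,0,0,0.005,0,0,15]]'; python3 -c "
from h import *
rd(6)"
```

```text
t: 14.18
ee_pos: [0.5604, -0.0347, 0.1011]
eef_rot: [-0.248, 1.57, -0.244]
contact_force: [-3.5, 1.2, 8.6]
grip_width: 0.0255
t 14.43 p [ 0.5604 -0.0347  0.1011] sink mm 7.46 Fmean [-3.65  0.49  8.53] Fz [8.6 8.4 8.8 8.6 8.3 8.6] tilt x axis [ 0.001 -0.    -1.   ]
```

```bash
python3 -m jog '[[0,0,0,0.004,0,0,15],[0,0,0,0.004,0,0,15]]'; python3 -c "
from h import *
rd(2);cv2.imwrite('pics/side6.png',vision.read_camera('side'));crop(cv2.imread('pics/side6.png'),280,160,80,95,7,'pics/i2.png')"
python3 -m jog '[[0,0,0,-0.06,0,0,15],[0,0,0,-0.08,0,0,15],[0,0,0,0,-0.1,-0.01,15],[0,0,0,0,-0.17,-0.02,15],[0,0,0,0,-0.12,-0.02,15],[0,0,0,0,-0.03,0,15],[0,0,0,0,0,0,15]]'; python3 -c "
from h import *
go((.551,-.1228,.1086));rd()"
```

```text
t: 14.72
ee_pos: [0.5603, -0.0347, 0.1017]
eef_rot: [-0.604, 1.57, -0.599]
contact_force: [-3.0, 1.2, 8.4]
grip_width: 0.025
t 14.78 p [ 0.5604 -0.0347  0.1017] sink mm 6.9 Fmean [-3.18  0.9   8.07] Fz [8.4 7.7] tilt x axis [ 0. -0. -1.]
t: 15.75
ee_pos: [0.5497, -0.1247, 0.1293]
eef_rot: [-1.358, 1.569, -1.354]
contact_force: [0.0, 1.0, -1.0]
grip_width: 0.0255
t 15.75 p [ 0.5497 -0.1247  0.1293] F [ 0.03  0.98 -1.04] grip 0.0255 q [-0.38  0.26  1.65 -0.    1.24 -1.95]
tool y [-0.004  1.    -0.001] z [1.    0.004 0.   ] turn [0.038 0.003 0.014] shift [0.1035 0.0095 0.0064] final-frame shift [0.1036 0.0093 0.0064]
t 15.85 p [ 0.5498 -0.1238  0.1293] sink mm -20.73 Fmean [-0.76  0.41 -1.56] Fz [-1.  -1.7 -1.9] tilt x axis [ 0.    -0.001 -1.   ]
```

View pics/i2.png

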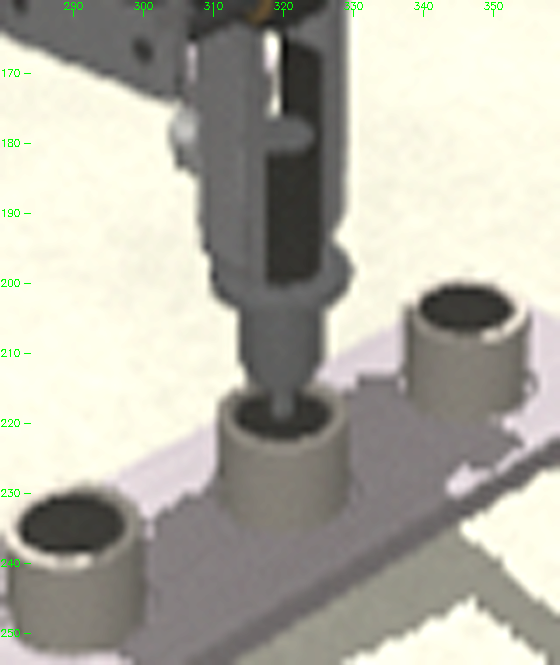

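The middle face sank only slightly under 10 N, with the pin ring at the barrel. The right cushion is next.

```bash
python3 -m jog '[[0.03,0,0,0.06,0.0,0.003,15],[0,0,0,0.045,0,0,15],[0,0,0,0.01,0,0,15],[0,0,0,0,0,0,15]]'; python3 -c "
from h import *
rd();go((.551,-.1228,.1086));rd()"
```

```text
t: 16.4
ee_pos: [0.5515, -0.1222, 0.1058]
eef_rot: [-1.047, 1.568, -1.042]
contact_force: [-1.4, 0.0, 2.2]
grip_width: 0.0254
t 16.5 p [ 0.5515 -0.1222  0.106 ] sink mm 2.63 Fmean [-1.22 -0.05  2.42] Fz [2.2 2.5 2.6] tilt x axis [ 0.002 -0.002 -1.   ]
t 16.55 p [ 0.5515 -0.1222  0.106 ] F [-1.65 -0.49  3.43] grip 0.0257 q [-0.37  0.28  1.66 -0.    1.19 -1.95]
tool y [-0.005  1.    -0.002] z [1.    0.006 0.002] turn [0.055 0.018 0.023] shift [-0.0131 -0.0029 -0.0022] final-frame shift [-0.0131 -0.0029 -0.0023]
t 16.65 p [ 0.5514 -0.1222  0.1059] sink mm 2.74 Fmean [-1.42 -0.47  3.2 ] Fz [3.4 2.8 3.3] tilt x axis [ 0.002 -0.002 -1.   ]
```

```bash
python3 -m jog '[[0,0.01,0.02,0.013,0,0,15],[0,0.01,0,0.009,0,0,15],[0,0,0,0.003,0,0,15]]'; python3 -c "
from h import *
rd()"
```

```text
t: 17.08
ee_pos: [0.5518, -0.1225, 0.1026]
eef_rot: [-0.445, 1.57, -0.44]
contact_force: [-1.9, 0.3, 6.6]
grip_width: 0.0252
t 17.18 p [ 0.5518 -0.1225  0.1026] sink mm 5.97 Fmean [-2.66 -0.03  6.49] Fz [6.6 6.5 6.4] tilt x axis [ 0.001 -0.    -1.   ]
```

```bash
python3 -m jog '[[0,0,0,0.012,0,0,15],[0,0,0,0.006,0,0,15],[0,0,0,0.005,0,0,15],[0,0,0,0.004,0,0,15]]'; python3 -c "
from h import *
rd(7);cv2.imwrite('pics/side7.png',vision.read_camera('side'));rd(2);crop(cv2.imread('pics/side7.png'),300,145,80,95,7,'pics/j2.png')"
```

```text
t: 17.73
ee_pos: [0.552, -0.1225, 0.1015]
eef_rot: [0.155, 1.571, 0.16]
contact_force: [-3.2, 0.8, 9.2]
grip_width: 0.0252
t 18.02 p [ 0.552  -0.1225  0.1015] sink mm 7.13 Fmean [-3.32  0.77  8.49] Fz [9.2 9.1 7.7 8.2 8.2 8.8 8.1] tilt x axis [ 0.  0. -1.]
t 18.18 p [ 0.552  -0.1225  0.1015] sink mm 7.11 Fmean [-3.23  0.76  8.24] Fz [8.  8.4] tilt x axis [ 0.  0. -1.]
```

View pics/j2.png

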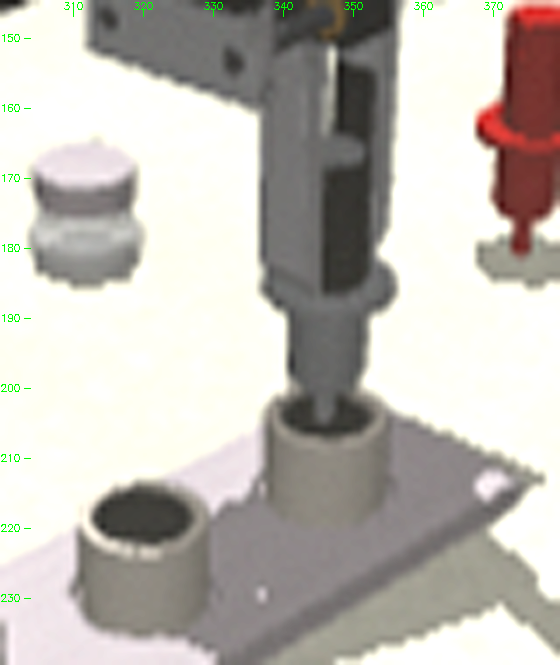

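The press forces agree (~10 N each), with total sink 14.5, 7.5 and 7.1 mm, so the left cushion is the softest. The gauge goes home now.

```bash
python3 -m jog '[[0,0,0,-0.12,0,0,15],[0,0,0,-0.2,0,0,15],[0,0,0,0,-0.12,-0.04,15],[0,0,0,0,-0.22,-0.06,15],[0,0,0,0,-0.25,-0.07,15],[0,0,0,0,-0.22,-0.06,15],[0,0,0,0,-0.15,-0.04,15],[0,0,0,0,-0.06,0,15],[0,0,0,0,0,0,15],[0,0,0,0,0,0,15]]'; python3 -c "
from h import *
go((.4965,-.334,.14));rd(2)"
```

```text
t: 19.48
ee_pos: [0.498, -0.3273, 0.1574]
eef_rot: [1.644, 1.561, 1.652]
contact_force: [0.1, 0.4, -1.3]
grip_width: 0.0254
t 19.48 p [ 0.498  -0.3273  0.1574] F [ 0.07  0.4  -1.28] grip 0.0254 q [-0.73  0.3   1.53  0.01  1.32 -2.31]
tool y [-0.008  1.     0.01 ] z [ 1.     0.008 -0.001] turn [ 0.077 -0.008 -0.1  ] shift [ 0.0866 -0.0341 -0.0078] final-frame shift [ 0.0869 -0.0333 -0.0077]
t 19.52 p [ 0.498  -0.3272  0.1574] sink mm -48.83 Fmean [ 0.24  0.21 -1.43] Fz [-1.3 -1.6] tilt x axis [-0.001  0.01  -1.   ]
```

```bash
python3 -m jog '[[0.08,0,-0.1,0.05,-0.034,-0.007,15],[0,0,0,0,0,0,15],[0,0,0,0,0,0,15]]'; python3 -c "
from h import *
go((.4965,-.334,.0736));
cv2.imwrite('pics/side8.png',vision.read_camera('side'));o,p,R=st();print(proj('side',[p+[0,0,-.0646],[.4965,-.334,p[2]-.0646]]));crop(cv2.imread('pics/side8.png'),370,100,90,105,6,'pics/k2.png')"
```

```text
t: 19.95
ee_pos: [0.4973, -0.3325, 0.1469]
eef_rot: [-2.212, 1.57, -2.209]
contact_force: [0.7, 0.3, -1.5]
grip_width: 0.0255
t 19.95 p [ 0.4973 -0.3325  0.1469] F [ 0.72  0.32 -1.5 ] grip 0.0255 q [-0.73  0.31  1.54 -0.    1.29 -2.31]
tool y [-0.002  1.    -0.001] z [ 1.     0.002 -0.001] turn [ 0.024 -0.006  0.008] shift [ 0.3663 -0.007  -0.004 ] final-frame shift [ 0.3663 -0.0073 -0.0042]
[[410.28439736 167.08170641]
 [410.80262107 166.95170528]]
```

View pics/k2.png

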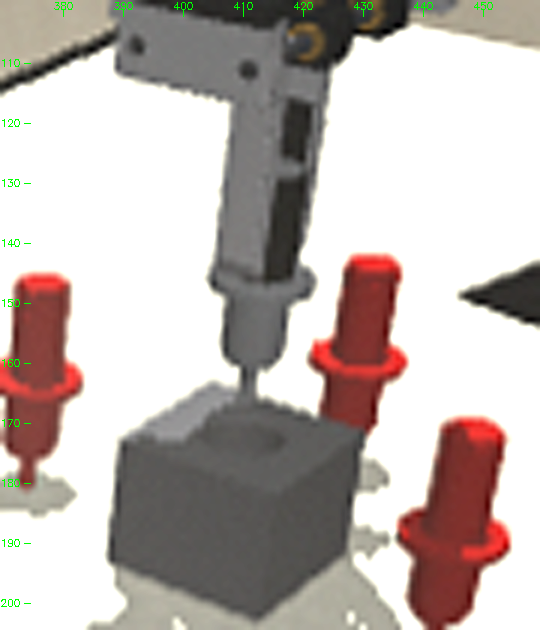

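```bash
python3 -m jog '[[0,0,0,0.05,-0.009,-0.003,15],[0,0,0,0.1,0,0,15],[0,0,0,0.08,0,0,15],[0,0,0,0.03,0,0,15],[0,0,0,0,0,0,15]]'; python3 -c "
from h import *
print(plane('side',(410.3,172.5),.065));go((.4968,-.3345,.0736));rd(2)"
```

```text
t: 20.62
ee_pos: [0.4965, -0.3348, 0.092]
eef_rot: [-2.387, 1.57, -2.385]
contact_force: [0.0, 0.3, -2.2]
grip_width: 0.0254
[ 0.4962332  -0.33508556  0.065     ]
t 20.62 p [ 0.4965 -0.3348  0.092 ] F [ 0.    0.28 -2.16] grip 0.0254 q [-0.74  0.37  1.58 -0.    1.19 -2.31]
tool y [-0.002  1.    -0.001] z [ 1.     0.002 -0.001] turn [ 0.02  -0.008  0.007] shift [0.0918 0.0014 0.0018] final-frame shift [0.0918 0.0013 0.0017]
t 20.68 p [ 0.4966 -0.3349  0.0923] sink mm 16.27 Fmean [-0.07  0.3  -2.09] Fz [-2.2 -2. ] tilt x axis [-0.    -0.001 -1.   ]
```

```bash
python3 -m jog '[[0,0,0,0.05,0,0,15],[0,0,0,0.035,0,0,15],[0,0,0,0.01,0,0,15],[0,0,0,0,0,0,15]]'; python3 -c "
from h import *
go((.4968,-.3345,.0736));rd(2)"
```

```text
t: 21.22
ee_pos: [0.4978, -0.3359, 0.0739]
eef_rot: [-0.995, 1.567, -0.993]
contact_force: [1.0, 0.9, -1.3]
grip_width: 0.0253
t 21.23 p [ 0.4978 -0.3359  0.0739] F [ 1.04  0.9  -1.25] grip 0.0253 q [-0.74  0.39  1.59 -0.    1.15 -2.31]
tool y [-0.002  1.    -0.004] z [1.    0.002 0.002] turn [0.023 0.023 0.036] shift [ 0.0014  0.0069 -0.0049] final-frame shift [ 0.0014  0.0069 -0.0049]
t 21.27 p [ 0.4978 -0.3359  0.074 ] sink mm 34.59 Fmean [ 0.18  0.49 -1.31] Fz [-1.3 -1.4] tilt x axis [ 0.002 -0.004 -1.   ]
```

```bash
python3 -m jog '[[0,0.02,0.03,0.005,0.007,-0.004,15],[0,0,0,0.003,0,0,15],[0,0,0,0,0,0,45],[0,0,0,0,0,0,45],[0,0,0,0,0,0,45],[0,0,0,0,0,0,45]]'; python3 -c "
from h import *
rd(3);cv2.imwrite('pics/side9.png',vision.read_camera('side'));crop(cv2.imread('pics/side9.png'),370,100,90,105,6,'pics/l2.png')"
```

```text
t: 22.08
ee_pos: [0.4983, -0.3356, 0.0745]
eef_rot: [-0.763, 1.566, -0.76]
contact_force: [-0.5, -0.4, 0.6]
grip_width: 0.0449
t 22.18 p [ 0.4982 -0.3356  0.0744] sink mm 34.17 Fmean [-0.32  0.07  0.47] Fz [0.6 0.6 0.2] tilt x axis [ 0.003 -0.003 -1.   ]
```

View pics/l2.png

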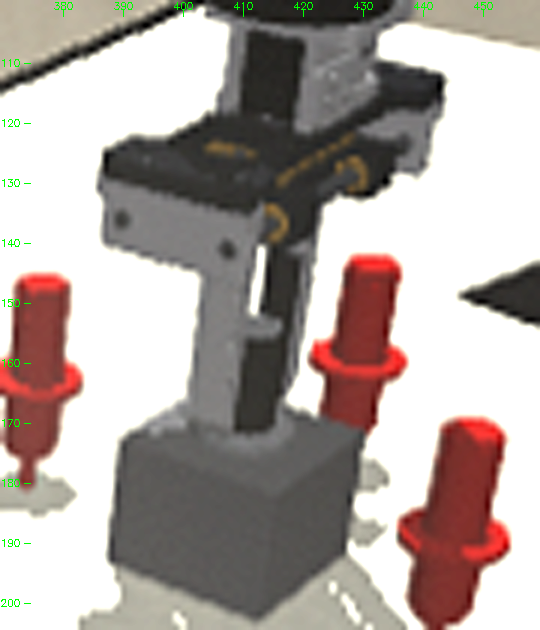

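```bash
python3 -m jog '[[0,0,0,-0.1,0,0,45],[0,0,0,-0.25,0,0,45],[0,0,0,-0.25,0,0,45],[0,0,0,0,0.1,0,45],[0,0,0,0,0.25,0.01,60],[0,0,0,0,0.3,0.01,70],[0,0,0,0,0.3,0.01,70],[0,0,0,0,0.3,0.01,70],[0,0,0,0,0.3,0.01,70],[0,0,0,0,0.3,0.01,70],[0,0,0,0,0.3,0.01,70],[0,0,0,0,0.3,0.01,70],[0,0,0,0,0.3,0.01,70],[0,0,0,0,0.3,0.01,70],[0,0,0,0,0.2,0.01,70],[0,0,0,0,0.1,0.01,70],[0,0,0,0,0,0,70]]'; python3 -c "
from h import *
go((.5195,.3372,.1));
for n in('side','top'):cv2.imwrite(f'pics/{n}10.png',vision.read_camera(n))
crop(cv2.imread('pics/side10.png'),250,130,220,130,3.6,'pics/m2.png');crop(cv2.imread('pics/top10.png'),260,160,230,110,3.4,'pics/m1.png')"
```

```text
t: 24.4
ee_pos: [0.514, 0.3587, 0.1997]
eef_rot: [-0.921, 1.562, -0.918]
contact_force: [-0.2, -0.2, 0.2]
grip_width: 0.0699
t 24.4 p [0.514  0.3587 0.1997] F [-0.23 -0.19  0.17] grip 0.0699 q [ 0.48  0.32  1.41 -0.01  1.41 -1.1 ]
tool y [-0.003  1.    -0.007] z [1.    0.003 0.005] turn [0.032 0.052 0.069] shift [ 0.4995 -0.1041  0.0248] final-frame shift [ 0.4987 -0.1075  0.0277]
```

View pics/m2.png

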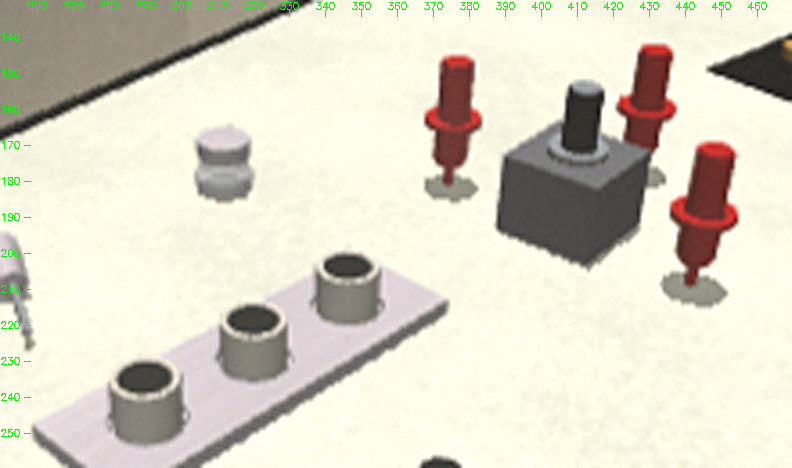

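View pics/m1.png

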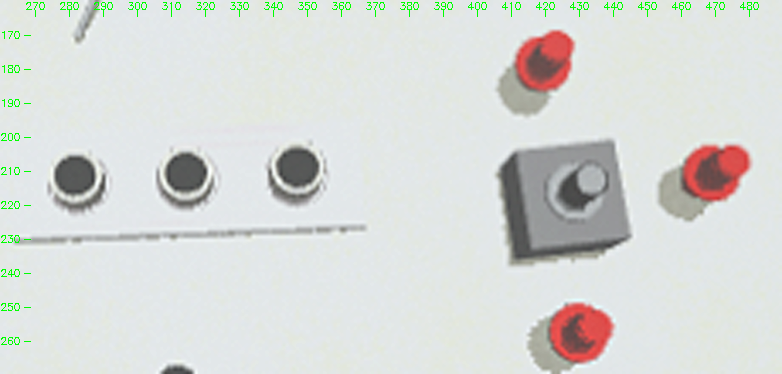

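The gauge is home: its cap is at the same pixels as at the start, within half a pixel. Next I'll position over the weight.

```bash
python3 -m jog '[[0.03,0.05,0.07,0.15,-0.1,0.026,70],[0,0,0,0.2,0,0,70],[0,0,0,0.1,0,0,70],[0,0,0,0,0,0,70]]'; python3 -c "
from h import *
go((.5195,.3372,.02))
for n in('side','top'):cv2.imwrite(f'pics/{n}11.png',vision.read_camera(n))
go((.5195,.3372,.02))
crop(cv2.imread('pics/side11.png'),140,230,90,130,5,'pics/n2.png')"
```

```text
t: 25.0
ee_pos: [0.5221, 0.3287, 0.1098]
eef_rot: [-0.501, 1.568, -0.512]
contact_force: [-0.4, -0.0, 0.6]
grip_width: 0.07
t 25.0 p [0.5221 0.3287 0.1098] F [-0.4  -0.04  0.65] grip 0.07 q [ 0.42  0.38  1.52 -0.    1.23 -1.14]
tool y [ 0.011  1.    -0.001] z [ 1.    -0.011  0.002] turn [-0.113  0.024  0.014] shift [ 0.4491  0.0432 -0.0147] final-frame shift [ 0.4492  0.0427 -0.0131]
t 25.1 p [0.5236 0.33   0.1121] F [ 0.41 -0.41  0.21] grip 0.0699 q [ 0.42  0.38  1.52 -0.    1.23 -1.14]
tool y [0.011 1.    0.001] z [ 1.    -0.011  0.006] turn [-0.105  0.064 -0.006] shift [ 0.4604  0.0355 -0.0238] final-frame shift [ 0.4605  0.036  -0.0205]
```

View pics/n2.png

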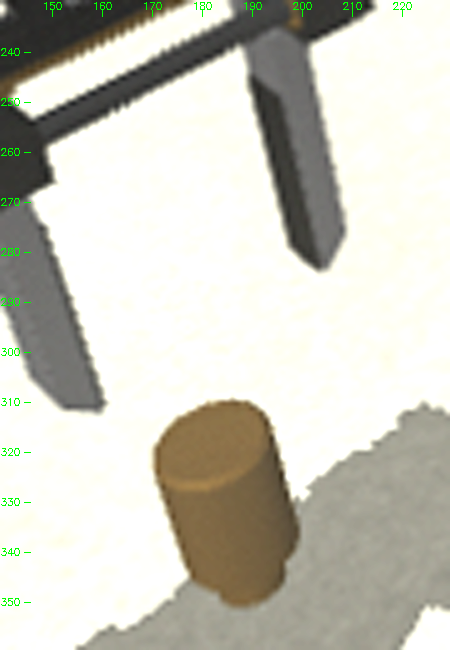

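```bash
python3 -m jog '[[-0.1,0.05,0,0.07,0.03,-0.018,70],[0,0,0,0,0,0,70],[0,0,0,0,0,0,70]]'; python3 -c "
from h import *
go((.5195,.3372,.02))"
```

```text
t: 25.48
ee_pos: [0.522, 0.337, 0.1005]
eef_rot: [0.451, 1.564, 0.45]
contact_force: [-0.6, -0.3, 1.0]
grip_width: 0.07
t 25.48 p [0.522  0.337  0.1005] F [-0.59 -0.26  1.01] grip 0.07 q [ 0.43  0.4   1.52  0.    1.21 -1.14]
tool y [0.    1.    0.003] z [ 1.    -0.     0.006] turn [-0.003  0.062 -0.03 ] shift [ 4.024e-01 -2.000e-04 -1.510e-02] final-frame shift [ 0.4025  0.001  -0.0127]
```

```bash
python3 -m jog '[[0,0.06,-0.03,0.1,0,-0.014,70],[0,0,0,0.15,0,0,70],[0,0,0,0.1,0,0,70],[0,0,0,0.03,0,0,70],[0,0,0,0,0,0,70]]'; python3 -c "
from h import *
go((.5195,.3372,.02))"
```

```text
t: 26.1
ee_pos: [0.518, 0.3374, 0.0195]
eef_rot: [-2.651, 1.569, -2.65]
contact_force: [-0.1, 0.1, 0.3]
grip_width: 0.07
t 26.1 p [0.518  0.3374 0.0195] F [-0.09  0.14  0.32] grip 0.07 q [ 0.44  0.5   1.57 -0.    1.08 -1.13]
tool y [-0.001  1.    -0.001] z [ 1.     0.001 -0.002] turn [ 0.008 -0.016  0.009] shift [-0.0027 -0.001   0.0074] final-frame shift [-0.0027 -0.0009  0.0074]
```

```bash
python3 -m jog '[[0,-0.01,0,0,0,0.006,50],[0,0,0,0,0,0,25],[0,0,0,0,0,0,25],[0,0,0,0,0,0,25],[0,0,0,0,0,0,25],[0,0,0,0,0,0,25]]' 40; python3 -c "
from h import *
rd(3);go((.5195,.3372,.02))"
```

```text
t: 26.85
ee_pos: [0.5211, 0.338, 0.022]
eef_rot: [0.166, 1.567, 0.167]
contact_force: [-0.3, -0.2, -1.0]
grip_width: 0.0354
t 26.95 p [0.5211 0.338  0.022 ] sink mm 86.57 Fmean [-0.1  -0.69 -0.84] Fz [-1.  -0.9 -0.7] tilt x axis [ 0.004  0.001 -1.   ]
t 27.0 p [0.5211 0.338  0.022 ] F [-0.52 -0.57 -0.35] grip 0.0352 q [ 0.44  0.5   1.56 -0.    1.08 -1.13]
tool y [-0.001  1.     0.001] z [1.    0.001 0.004] turn [ 0.009  0.036 -0.006] shift [ 0.0101 -0.004  -0.0083] final-frame shift [ 0.0101 -0.004  -0.0082]
```

```bash
python3 -m jog '[[0,0.03,0,-0.1,0,0,25],[0,0,0,-0.25,0,0,25],[0,0,0,-0.2,0,0,25],[0,0,0,0,-0.12,0.03,25],[0,0,0,0,-0.22,0.04,25],[0,0,0,0,-0.25,0.05,25],[0,0,0,0,-0.25,0.04,25],[0,0,0,0,-0.22,0.04,25],[0,0,0,0,-0.18,0.03,25],[0,0,0,0,-0.08,0,25],[0,0,0,0,0,0,25],[0,0,0,0,0,0,25]]'; python3 -c "
from h import *
rd(3);go((.5677,.055,.1))"
```

```text
t: 28.5
ee_pos: [0.5547, 0.0669, 0.1187]
eef_rot: [-3.028, 1.539, -3.023]
contact_force: [0.1, -0.1, -5.6]
grip_width: 0.0357
t 28.6 p [0.5548 0.0671 0.1188] sink mm -10.24 Fmean [ 0.29 -0.17 -5.56] Fz [-5.6 -5.4 -5.7] tilt x axis [-0.031 -0.004 -1.   ]
t 28.65 p [0.555 0.067 0.119] F [ 0.71  0.32 -5.62] grip 0.0354 q [-0.03  0.28  1.64 -0.01  1.25 -1.61]
tool y [-0.006  1.    -0.004] z [ 1.     0.006 -0.031] turn [ 0.057 -0.306  0.042] shift [ 0.0934 -0.0599  0.066 ] final-frame shift [ 0.0951 -0.0599  0.0634]
```

```bash
python3 -m jog '[[0.06,-0.3,0.04,0.02,-0.055,0.07,25],[0,0,0,0.02,0,0,25],[0,0,0,0,0,0,25],[0,0,0,0,0,0,25]]'; python3 -c "
from h import *
go((.5692,.055,.1))
cv2.imwrite('pics/side12.png',vision.read_camera('side'));cv2.imwrite('pics/top12.png',vision.read_camera('top'))
go((.5692,.055,.1));o,p,R=st()
print(proj('side',[p+[-.0016,0,-.022],p+[-.0016,0,.046],[.5677,.055,.044]]))
crop(cv2.imread('pics/side12.png'),245,150,90,115,6,'pics/o2.png')"
```

```text
t: 29.15
ee_pos: [0.5699, 0.0568, 0.11]
eef_rot: [0.147, 1.569, 0.149]
contact_force: [-0.4, -0.7, -5.1]
grip_width: 0.0352
t 29.15 p [0.5699 0.0568 0.11  ] F [-0.41 -0.73 -5.15] grip 0.0352 q [-0.05  0.3   1.64  0.    1.2  -1.62]
tool y [-0.001  1.     0.   ] z [1.    0.001 0.002] turn [ 0.015  0.015 -0.002] shift [ 0.0502 -0.009  -0.0038] final-frame shift [ 0.0502 -0.009  -0.0037]
t 29.25 p [0.5698 0.0569 0.1101] F [-0.8  -0.6  -4.96] grip 0.0354 q [-0.05  0.3   1.64  0.    1.2  -1.62]
tool y [-0.002  1.     0.   ] z [1.    0.002 0.001] turn [ 0.016  0.015 -0.002] shift [ 0.0503 -0.0093 -0.0032] final-frame shift [ 0.0503 -0.0093 -0.0031]
[[288.09807947 218.23616447]
 [286.30203357 190.36755688]
 [289.95080956 234.64939626]]
```

View pics/o2.png

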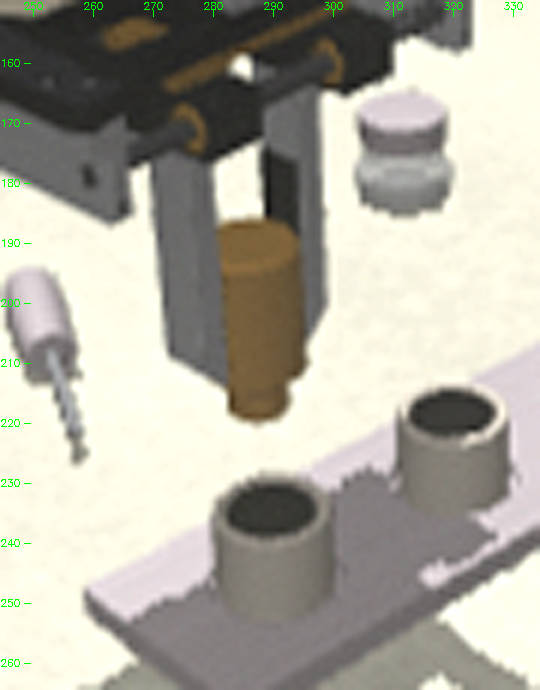

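```bash
python3 -m jog '[[0.02,0.02,0,0.05,-0.009,-0.003,25],[0,0,0,0.08,0,0,25],[0,0,0,0.04,0,0,25],[0,0,0,0.0,0,0,25],[0,0,0,0,0,0,25]]'; python3 -c "
from h import *
go((.5692,.055,.066));rd(2)
cv2.imwrite('pics/side13.png',vision.read_camera('side'))
o,p,R=st()
print(proj('side',[p+[-.0016,0,-.022],[.5677,.055,.044]]))
crop(cv2.imread('pics/side13.png'),255,170,70,95,7,'pics/p2.png')"
```

```text
t: 29.88
ee_pos: [0.5684, 0.055, 0.0727]
eef_rot: [3.0, 1.568, 2.999]
contact_force: [0.3, 0.3, -4.4]
grip_width: 0.0353
t 29.88 p [0.5684 0.055  0.0727] F [ 0.27  0.35 -4.4 ] grip 0.0353 q [-0.06  0.34  1.67  0.    1.14 -1.63]
tool y [0.001 1.    0.   ] z [ 1.    -0.001 -0.003] turn [-0.006 -0.026 -0.004] shift [ 0.0333 -0.0001  0.0042] final-frame shift [ 0.0333 -0.0001  0.0041]
t 29.93 p [0.5683 0.0551 0.0728] sink mm 35.84 Fmean [-0.1   0.18 -4.31] Fz [-4.4 -4.2] tilt x axis [-0.003  0.    -1.   ]
[[289.9748058  232.12709451]
 [289.95080956 234.64939626]]
```

View pics/p2.png

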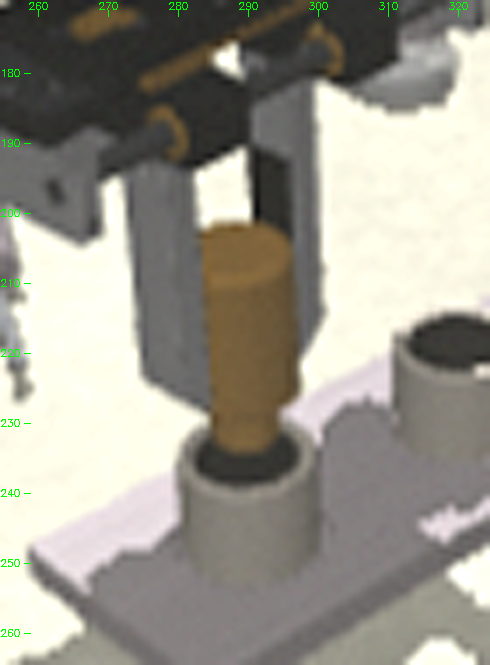

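```bash
python3 -m jog '[[0,-0.02,0,0.03,-0.003,0.003,25],[0,0,0,0.015,0,0,25],[0,0,0,0,0,0,25]]'; python3 -c "
from h import *
rd(2)"
python3 -m jog '[[0,0,0,0.015,0,0,25],[0,0,0,0.01,0,0,25],[0,0,0,0,0,0,25]]'; python3 -c "
from h import *
rd(3)"
```

```text
t: 30.4
ee_pos: [0.5701, 0.0543, 0.0647]
eef_rot: [0.073, 1.569, 0.073]
contact_force: [0.1, -0.0, -3.8]
grip_width: 0.0353
t 30.45 p [0.5701 0.0543 0.0648] sink mm 43.84 Fmean [ 0.21  0.01 -3.95] Fz [-3.8 -4.1] tilt x axis [ 0.002  0.    -1.   ]
t: 30.88
ee_pos: [0.5705, 0.0543, 0.061]
eef_rot: [0.014, 1.568, 0.014]
contact_force: [-2.8, -0.1, -0.1]
grip_width: 0.0356
t 30.98 p [0.5705 0.0544 0.061 ] sink mm 47.58 Fmean [-2.02  0.28 -0.48] Fz [-0.1 -1.2 -0.2] tilt x axis [ 0.003  0.    -1.   ]
```

```bash
python3 -m jog '[[0,0,0,0.003,0,0,25],[0,0,0,0,0,0,40],[0,0,0,0,0,0,55],[0,0,0,0,0,0,60],[0,0,0,0,0,0,60]]' 20; python3 -c "
from h import *
rd(3)
cv2.imwrite('pics/side14.png',vision.read_camera('side'))
crop(cv2.imread('pics/side14.png'),255,170,70,95,7,'pics/q2.png')"
```

```text
t: 31.65
ee_pos: [0.5739, 0.0542, 0.0623]
eef_rot: [-0.022, 1.56, -0.023]
contact_force: [0.6, 0.4, 0.3]
grip_width: 0.0598
t 31.75 p [0.5737 0.0542 0.0621] sink mm 46.47 Fmean [0.01 0.19 0.01] Fz [ 0.3  0.8 -1. ] tilt x axis [ 0.01 -0.   -1.  ]
```

View pics/q2.png

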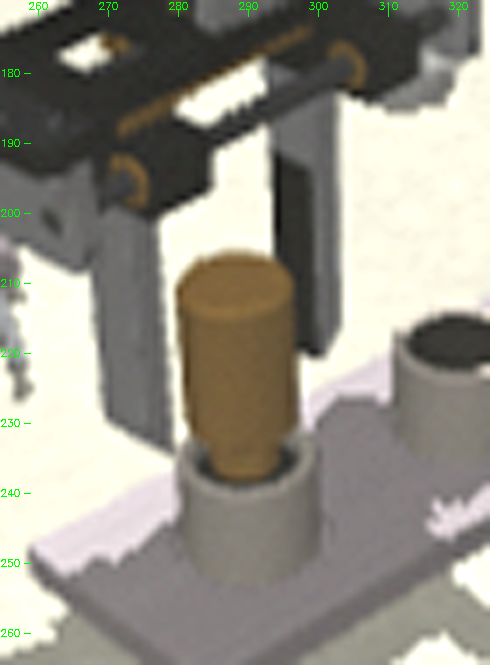

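The weight stands upright in the ring at about (289,220) and the fingers are clear. I'll retreat straight up.

```bash
python3 -m jog '[[0,0,0,-0.08,0,0,60],[0,0,0,-0.2,0,0,60],[0,0,0,-0.25,0,0,60],[0,0,0,-0.2,0,0,60],[0,0,0,0,0.15,0,60],[0,0,0,0,0.25,0,60],[0,0,0,0,0.3,0,60],[0,0,0,0,0.3,0,60],[0,0,0,0,0.3,0,60],[0,0,0,0,0.2,0,60],[0,0,0,0,0.1,0,60],[0,0,0,0,0,0,60],[0,0,0,0,0,0,60],[0,0,0,0,0,0,60]]'; python3 -c "
from h import *
rd(2)
for n in('side','top'):cv2.imwrite(f'pics/{n}15.png',vision.read_camera(n))
crop(cv2.imread('pics/side15.png'),250,130,220,150,3.6,'pics/r2.png');crop(cv2.imread('pics/top15.png'),260,120,230,170,3.4,'pics/r1.png')
print(proj('top',[[.5677,.055,.1066]]),proj('side',[[.5677,.055,.1066]]))"
```

```text
t: 33.6
ee_pos: [0.5773, 0.3798, 0.2292]
eef_rot: [0.039, 1.543, 0.032]
contact_force: [0.5, 0.4, -0.3]
grip_width: 0.0602
t 33.65 p [0.5774 0.3797 0.2292] sink mm -120.63 Fmean [ 0.2   0.12 -0.04] Fz [-0.3  0.2] tilt x axis [ 0.028  0.001 -1.   ]
[[279.22466712 206.10917076]] [[288.44187293 210.6134491 ]]
```

View pics/r2.png

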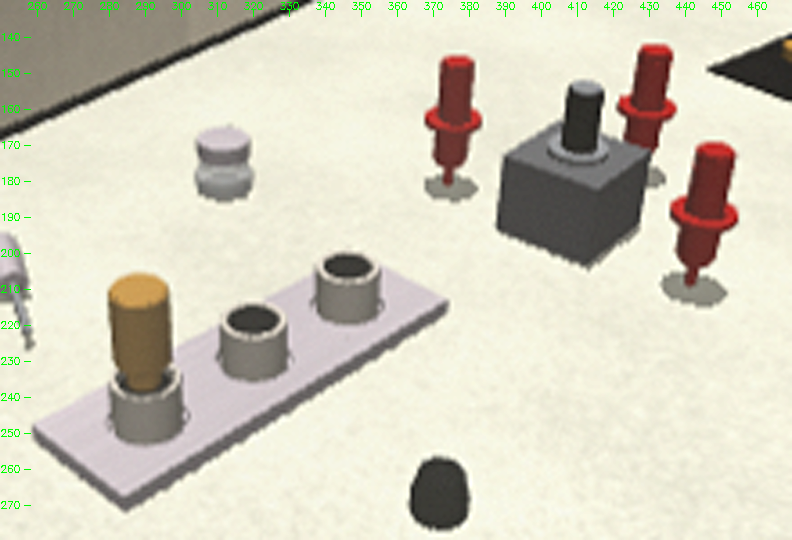

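View pics/r1.png

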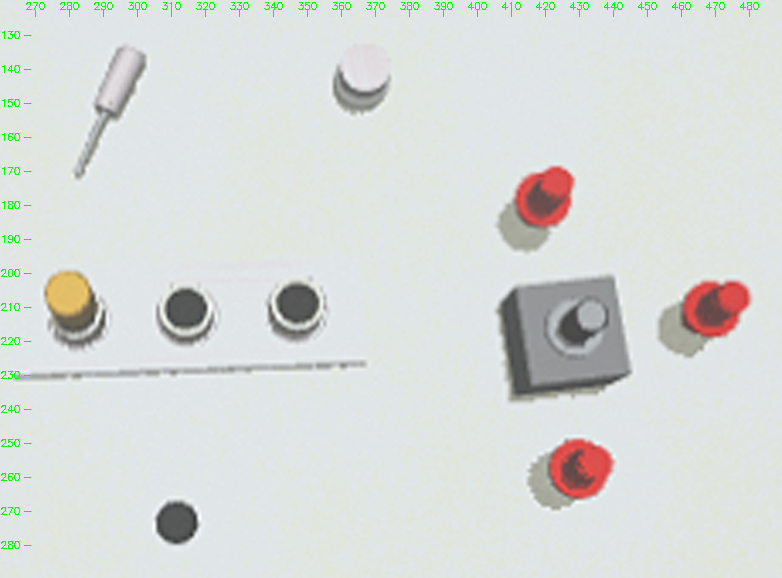

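The weight top is at (279.5,206.0) in the top view and (288.1,210.6) in the side view. For a centred weight sunk 5.4 mm I predicted (279.2,206.1) and (288.4,210.6). Everything else looks unmoved.

```bash
python3 -c "
from bench import close_job;print(close_job())"
```

```text
the job is handed in; nothing more can be done
None
```

The job is handed in, at about 34 s of the 72 s allowed; the system gave no verdict, so what follows is from my own measurements.

- **Presses:** I pressed left, middle and right with about 10 N each, read at the wrist with the gauge's own weight taken off. Each was held for at least 0.3 s within about 3 mm of centre. The arm moved down about 14.5, 7.5 and 7.1 mm in total, pin travel included, so the left cushion is clearly the softest.
- **Gauge:** It is back in its stand and released, with its cap within half a pixel of where it started.
- **Weight:** It stands upright on the left cushion. In both cameras its top is within half a pixel of a centred weight sunk 5.4 mm.
- **Other things on the bench:** The other cushions, the loupe, jar and screwdriver and the red look-alikes show no visible shift.
- **What disagreed:** I saw about 3 N of sideways force during the presses, and up to 2–3 N as the weight was set down. The arm also drifted 1–3 mm between moves. The results above are from after both.

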